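# Nest the blue reducer loosely in the fume inlet

## Robot

A 6-joint arm with a two-finger parallel gripper is mounted at the origin on the work surface. World frame = base frame: x ahead of the robot, y to its left, z up, the work surface at z = 0. Lengths are in m, angles in rad, forces in N, time in s.
With the tool pointing down it reaches from about 0.425 to 0.95 m from the base axis. Payload 3.5 kg.
Tool frame: the origin (TCP) lies midway between the tips of the shut fingers; the grasp point (between the pads) lies ctrl.hold_point_z behind it (ctrl.hold_point_z is the distance from the TCP to the grasp point, in m); z points along the fingers, x is the direction in which the jaws open and shut, and the axes are right-handed (so a half turn about z gives the same grasp; the last joint's range is limited). The gripper opens to 85 mm and grips with 20 to 120 N. Pads are 22 mm wide; open, the fingers measure 114 mm over their backs; the gripper's body (76 mm by 85 mm) begins 54 mm behind the grasp point. The pads swing forward as they close: fully open they stand 13 mm farther back than shut.
Start: joints at [-1.254, 0.286, 1.577, -0, 1.279, -0.15], TCP at [0.304, -0.603, 0.231] pointing down, gripper open.
Joint ranges: [-2.77, 2.77], [-0.9, 2.22], [0.21, 2.48], [-1.53, 4.67], [0.24, 2.81], [-2.84, 2.84]. Speed limits (rad/s): [2.79, 2.79, 3.14, 3.14, 3.14, 3.14].

## Interface

Orientations are given as a unit quaternion [x, y, z, w].
In Python, from plant import ctrl gives the robot as it stands.
- The arm moves only by the tool step_arm, never from a script. Its arguments are lists of equal length, an entry for each row: "gripper": the gripper's target within -1 to 1 (shut at 1, half-way at 0, fully open at -1); "linear": the shift along the tool's x, y, z in m, a list of three; "delta_rot": the turn, a rotation vector about the tool's x, y, z in degrees, a list of three. A call has 1 to 20 rows; each row is the pose to reach, as a shift and turn from the pose commanded when the call began, along the tool's axes at that moment; what a row does not reach only later rows make up. A row lasts 1/8 s, in which the tool goes at most 62.5 mm and 10.7 degrees, less where a joint would pass 70% of its speed; a pose out of reach is approached as far as the arm can. A call with a gripper value outside its range is refused whole. The fingers move at their own pace and stop on an object; "grip_force" is the grip in N (left out, the last holds). Time passes only in rows, so rows that repeat a pose let the fingers close. It gives the time, the measured TCP pose, the force and the opening at its end, in the units of the state.
- ctrl.get_state(): the state, without advancing time (a new reading comes with each control period).
- ctrl.read_camera(name): name is "side" or "top"; returns a dict with "frame" (384x512x3 uint8, red, green, blue), "fx", "fy", "cx", "cy" (pixels), "view" (4x4, takes a point from world to camera coordinates). Camera axes: x right, y down, z forward; pixel columns grow to the right and rows downward; lengths in m; the calibration is good to about 2 mm. A picture is of the moment at which its call begins. There is no depth.
- ctrl.sign_off(): hands the job in, once; it reports no verdict.
The state is a dict: "time": time; "qpos": joint angles; "dq": joint speeds; "joint_efforts": joint torques, N m; "eef_pos": TCP position; "tcp_rot": TCP orientation; "contact_force": force on the tool from outside, world axes, zero at the start; "wrist_torque": the same for the moment, N m; "opening": opening from 0.0 (shut) to 1.0 (fully open).
Only numpy, scipy, OpenCV 4.12 (cv2) and the standard library are available. Lean on these libraries where they do the work, as an engineer would, in place of code of your own. Each camera call takes 0.05 s, during which the arm holds its last target. There are 200 camera calls.

## Task

Nest the blue tapered hose reducer in the grey cone-shaped inlet cup of the fume extractor: lower it in, narrow end down, until it just rests there, and let go of it, upright. It must stay loose, so stop as soon as it touches; do not press the cup down or let the reducer fall in from a height, or it will jam. Leave the orange and yellow reducers standing where they are.

Things in the scene. Friction and masses are not known exactly. Their poses are not given: they have to be found in the camera images.
- blue_reducer_collar (a point): Loose blue hose reducer, about 90 g, round about its z axis (up), 85 mm tall, standing narrow end down. Lower 45 mm: solid cone, 34 mm diameter at the foot, 58 mm at its top. From 47 to 85 mm: straight round collar, 50 mm outside, 4 mm wall, open top, screen 6 mm up inside. Grip the collar from outside. The point: on the axis, half-way up the collar, 66 mm above the foot.
- inlet_mouth (a point): Centre of the top rim of an upright grey cone-shaped cup on a fixed white plinth 150 x 130 x 55 mm with a black hose stub. Rim 105 mm above the table, 72 mm outside, 53 mm inside; taper as the blue reducer's, 47 mm deep. The cup is sprung: it bears the reducer's weight, but sinks if pressed (1.4 N, then 0.6 N/mm; over 10 mm jams). At rest the reducer's collar middle is 30 mm above the rim.
- orange_reducer_collar (a point): Orange hose reducer, loose, too wide for the inlet: same shape, 85 mm tall, cone 48 to 72 mm diameter, collar 62 mm. To be left alone. The point lies on the axis, half-way up its collar, 66 mm above its foot.
- yellow_reducer_collar (a point): Yellow hose reducer, loose, too slim for the inlet: same shape, 68 mm tall, cone 30 to 43 mm diameter, collar 36 mm. To be left alone. The point lies on the axis, half-way up its collar, 51 mm above its foot.
Not all that is in view belongs to the job. Leave any turquoise look-alike of the part that bears inlet_mouth alone.

How it is judged:
At the end, for the whole second after the job is handed in: The blue reducer rests released and still in the inlet cup: its axis within 12 mm of the cup's, the middle of its collar less than 40 mm above the rim, tilted by less than 11 degrees (horizontal distance between blue_reducer_collar and inlet_mouth below 0.012 m and z of blue_reducer_collar in the frame of inlet_mouth below 0.04 m and angle between blue_reducer_collar's own z axis and vertical below 0.2 rad and linear speed of blue_reducer below 0.02 m/s); the robot touches nothing.
It fails at once if the blue reducer is wedged: the cup is pressed down (or aside) by more than 10 mm (distance of inlet_mouth from where it was at the start of the episode above 0.01 m).
It fails at once if the blue reducer falls into the cup: faster than 0.6 m/s (a free fall of 18 mm) within 40 mm of the cup's axis and with its collar's middle less than 70 mm above the rim (linear speed of blue_reducer above 0.6 m/s and horizontal distance between blue_reducer_collar and inlet_mouth below 0.04 m and z of blue_reducer_collar in the frame of inlet_mouth below 0.07 m).
It fails at once if the orange reducer is moved by more than 20 mm or tipped (distance of orange_reducer_collar from where it was at the start of the episode above 0.02 m).
It fails at once if the yellow reducer is moved by more than 20 mm or tipped (distance of yellow_reducer_collar from where it was at the start of the episode above 0.02 m).
It also fails if it takes over 42 s, if anything falls off the work surface, if the arm or the gripper's body presses on something with over 40 N, if the wrist force passes 120 N, or if a joint passes its speed limit or range.

## Working session

There is one attempt and no reset: what is moved stays moved. The work goes in short steps, Python scripts to look and compute and a tool call to move; the robot and the scene stay as the last step left them, time stands still between calls to the robot, and variables do not carry over. Pictures are saved under pics/ and viewed, on a budget of 10 in all, crops included, one or two more only if the job needs it, and the job is handed in when it is done.

Besides the shell and the picture viewer there is one more tool, called by a JSON object that holds its "method" and its "body". step_arm: Moves the arm, as the interface text tells. Its arguments: {"type":"object","properties":{"gripper":{"type":"array"},"linear":{"type":"array"},"delta_rot":{"type":"array"},"grip_force":{"type":"number"}},"required":["gripper","linear","delta_rot"]}

```bash
mkdir -p pics; ls
python3 - <<'E'
from plant import ctrl
import cv2,numpy as np
print(ctrl.hold_point_z); s=ctrl.get_state(); print({k:np.round(v,3).tolist() for k,v in s.items()})
ims=[]
for n in("side","top"):
    c=ctrl.read_camera(n); cv2.imwrite(f"pics/{n}0.png",c["frame"][...,::-1]); np.savez(f"{n}0.npz",**c)
    print(n,c["fx"],c["cx"],c["cy"],np.round(c["view"],3).tolist())
E
```

```text
pics
0.0187
{'time': 0.0, 'qpos': [-1.254, 0.287, 1.578, 0.0, 1.279, -0.15], 'dq': [0.002, 0.0, 0.001, -0.001, 0.0, 0.0], 'joint_efforts': [-0.0, -40.598, -29.263, -0.0, 0.006, 0.0], 'eef_pos': [0.304, -0.602, 0.23], 'tcp_rot': [0.851, -0.524, -0.001, -0.001], 'contact_force': [-0.305, 0.051, 0.69], 'wrist_torque': [0.029, -0.02, 0.012], 'opening': 1.001}
side 448.39451658976867 255.53403507918588 184.0099975832571 [[-0.937, -0.348, -0.008, 0.349], [-0.232, 0.642, -0.73, 0.18], [0.26, -0.683, -0.683, 1.053], [0.0, 0.0, 0.0, 1.0]]
top 457.5747740642861 252.48093104404296 193.62471934738576 [[-0.002, -1.0, -0.019, -0.01], [-0.993, 0.004, -0.115, 0.393], [0.115, 0.018, -0.993, 1.228], [0.0, 0.0, 0.0, 1.0]]
```

View pics/side0.png

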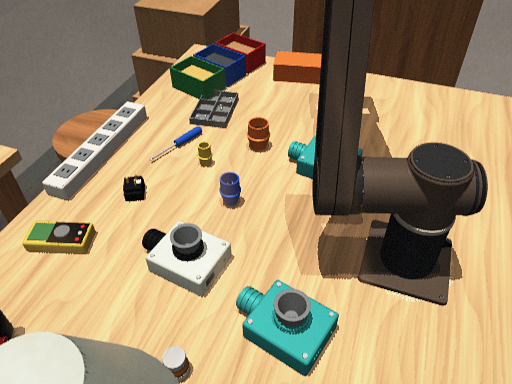

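View pics/top0.png

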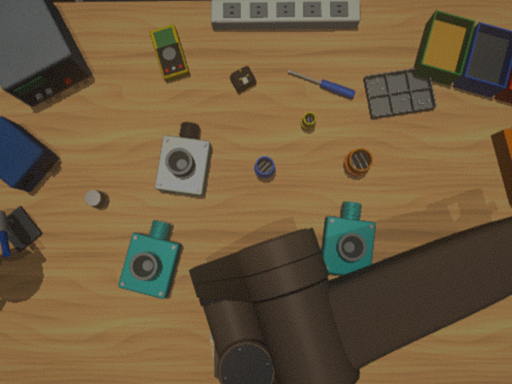

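The blue reducer is at side (230,188) and top (264,168). The candidate inlets are the white plinth with the grey cup, side (186,239) / top (180,162), and two turquoise look-alikes, top (145,265) and (351,246). The white one fits the description. I'll confirm it with an enlarged crop and measure it.

```bash
cat > h.py <<'E'
import numpy as np,cv2
def ray(c,uv,z):
    V=c["view"];R=V[:3,:3];o=-R.T@V[:3,3]
    d=R.T@np.array([(uv[0]-c["cx"])/c["fx"],(uv[1]-c["cy"])/c["fy"],1]);return o+d*(z-o[2])/d[2]
def proj(c,p):
    q=c["view"][:3,:3]@np.array(p)+c["view"][:3,3];return np.array([c["fx"]*q[0]/q[2]+c["cx"],c["fy"]*q[1]/q[2]+c["cy"]])
def tri(c1,u1,c2,u2):
    a=[];b=[]
    for c,u in((c1,u1),(c2,u2)):
        V=c["view"]
        for k,(f,cc) in enumerate((("fx","cx"),("fy","cy"))):
            r=V[k]-(u[k]-c[cc])/c[f]*V[2];a.append(r[:3]);b.append(-r[3])
    return np.linalg.lstsq(np.array(a),np.array(b),rcond=None)[0]
E
python3 - <<'E'
from h import *
S,T=[dict(np.load(f"{n}0.npz")) for n in("side","top")]
def blob(c,lo,hi,near,r=45):
    h=cv2.cvtColor(c["frame"],cv2.COLOR_RGB2HSV);m=cv2.inRange(h,lo,hi)
    k=np.zeros_like(m);cv2.circle(k,near,r,255,-1);m&=k
    n,l,s,ce=cv2.connectedComponentsWithStats(m);i=1+s[1:,4].argmax();return ce[i],s[i]
for nm,lo,hi,sp,tp in (("blue",(108,90,40),(128,255,255),(230,188),(264,168)),("orange",(3,120,60),(14,255,255),(259,133),(358,161)),("yellow",(22,150,60),(32,255,255),(204,152),(308,120))):
    a,sa=blob(S,lo,hi,sp,22);b,sb=blob(T,lo,hi,tp,18)
    print(nm,a.round(1),sa,b.round(1),sb,"tri",tri(S,a,T,b).round(4),"top@.06",ray(T,b,.06).round(4))
def crop(c,x,y,w,h,f): return cv2.resize(c["frame"][y:y+h,x:x+w,::-1],None,fx=f,fy=f,interpolation=cv2.INTER_CUBIC)
cv2.imwrite("pics/crop.png",np.hstack([crop(S,135,165,115,130,3.4),crop(T,150,110,130,130*1,3.4)]))
E
```

```text
blue [232.2 186.8] [219 173  22  32 288] [263.6 167.7] [255 157  19  18  71] tri [ 0.4561 -0.0427  0.0542] top@.06 [ 0.4585 -0.0417  0.06  ]
orange [258.  133.4] [247 117  23  36 634] [352.2 167.1] [344 151  25  25 128] tri [ 0.4629 -0.2766  0.0591] top@.06 [ 0.4589 -0.2773  0.06  ]
yellow [203.7 152.4] [198 142  14  24 194] [307.9 120. ] [301 112  15  17 127] tri [ 0.5937 -0.1643  0.0376] top@.06 [ 0.5883 -0.1616  0.06  ]
```

View pics/crop.png

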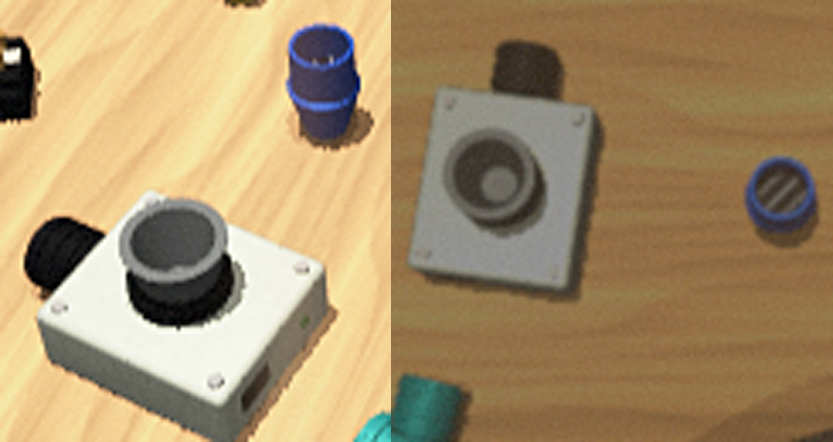

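The crop confirms the white plinth with the grey cup, and the blue reducer standing upright. Rim centres in the crop are cup (174,241) side and (489,173) top, and blue collar (322,50) side and (781,189) top.

Run:
```python
from h import *
from scipy.spatial.transform import Rotation as Ro
from plant import ctrl
S,T=[dict(np.load(f"{n}0.npz")) for n in("side","top")]
s=lambda u,v:np.array((135+u/3.4,165+v/3.4))-.35; t=lambda u,v:np.array((150+(u-391)/3.4,110+v/3.4))-.35
for n,a,b,z in(("cup",s(174,241),t(489,173),.105),("blue",s(322,50),t(781,189),.085)):
    print(n,tri(S,a,T,b).round(4),ray(S,a,z).round(4),ray(T,b,z).round(4))
# flange extents check: project blue silhouette bottom / width centre
st=ctrl.get_state();R=Ro.from_quat(st["tcp_rot"]).as_matrix();print(R.round(4).tolist(),st["eef_pos"])
```

```text
cup [0.4702 0.1788 0.0991] [0.4657 0.1829 0.105 ] [0.4705 0.1782 0.105 ]
blue [ 0.4609 -0.0439  0.0773] [ 0.4562 -0.0364  0.085 ] [ 0.4606 -0.0436  0.085 ]
[[0.45, -0.893, -0.0007], [-0.893, -0.45, 0.0021], [-0.0022, -0.0003, -1.0]] [ 0.30362799 -0.60217741  0.23003792]
```

{"method": "step_arm", "body": {"gripper": [-1,-1,-1,-1,-1,-1,-1,-1,-1,-1,-1,-1,-1,-1], "linear": [[-0.431,-0.391,0.08],[-0.431,-0.391,0.08],[-0.431,-0.391,0.08],[-0.431,-0.391,0.08],[-0.431,-0.391,0.08],[-0.431,-0.391,0.08],[-0.431,-0.391,0.08],[-0.431,-0.391,0.08],[-0.431,-0.391,0.08],[-0.431,-0.391,0.08],[-0.431,-0.391,0.08],[-0.431,-0.391,0.08],[-0.431,-0.391,0.08],[-0.431,-0.391,0.08]], "delta_rot": [[0,0,-85],[0,0,-85],[0,0,-85],[0,0,-85],[0,0,-85],[0,0,-85],[0,0,-85],[0,0,-85],[0,0,-85],[0,0,-85],[0,0,-85],[0,0,-85],[0,0,-85],[0,0,-85]]}}

```text
time: 1.85
eef_pos: [0.459, -0.0429, 0.1515]
tcp_rot: [0.982, 0.188, 0.0, 0.0]
contact_force: [-0.3, 0.3, -0.1]
opening: 1.007
```

Run:
```python
from h import *
from plant import ctrl
from scipy.spatial.transform import Rotation as Ro
c=ctrl.read_camera("side");t=ctrl.read_camera("top");st=ctrl.get_state()
print(st["time"],st["eef_pos"],st["qpos"].round(2) if hasattr(st["qpos"],"round") else st["qpos"],Ro.from_quat(st["tcp_rot"]).as_matrix().round(3).tolist())
p=np.array(st["eef_pos"]);print("tcp px",proj(c,p),proj(t,p))
A=cv2.resize(c["frame"][70:230,150:310,::-1],None,fx=3,fy=3);B=cv2.resize(t["frame"][90:250,200:300,::-1],None,fx=3,fy=3)
cv2.imwrite("pics/a1.png",np.hstack([A,B]))
```

```text
1.95 [ 0.45897418 -0.04256099  0.15141916] [-0.31 -0.11  2.16 -0.    1.1  -0.69] [[0.929, 0.369, 0.0], [0.369, -0.929, -0.0], [0.0, 0.0, -1.0]]
tcp px [227.98457418 157.50451121] [264.1364993  161.14199158]
```

View pics/a1.png

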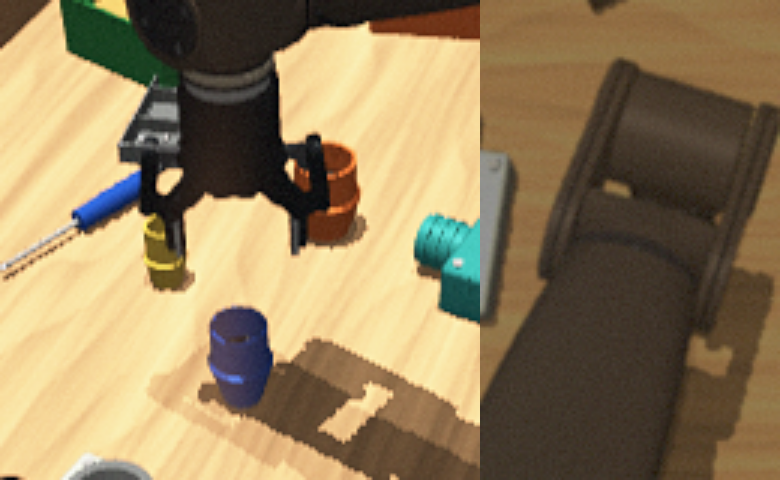

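The picture shows the open fingertips at side px (208,155) and (249,154). That is about 3 px lower than projected, which accounts for the side view's bias, so I trust the top view. The blue reducer is centred below the gripper.

{"method": "step_arm", "body": {"gripper": [-1,-1,-1,-1,-1,-1,0,0.4,1,1,1,1,1,1], "linear": [[0.001,0.0015,0.03],[0.001,0.0015,0.06],[0.001,0.0015,0.08],[0.001,0.0015,0.095],[0.001,0.0015,0.099],[0.001,0.0015,0.099],[0.001,0.0015,0.099],[0.001,0.0015,0.099],[0.001,0.0015,0.099],[0.001,0.0015,0.099],[0.001,0.0015,0.099],[0.001,0.0015,0.099],[0.001,0.0015,0.099],[0.001,0.0015,0.099]], "delta_rot": [[0,0,0],[0,0,0],[0,0,0],[0,0,0],[0,0,0],[0,0,0],[0,0,0],[0,0,0],[0,0,0],[0,0,0],[0,0,0],[0,0,0],[0,0,0],[0,0,0]], "grip_force": 30}}

```text
time: 3.7
eef_pos: [0.4613, -0.0432, 0.0533]
tcp_rot: [0.982, 0.189, 0.001, 0.0]
contact_force: [-1.7, 1.0, 6.4]
opening: 0.573
```

Opening is 0.573, about 49 mm, so the collar is gripped. I'll lift and look.

{"method": "step_arm", "body": {"gripper": [1,1,1,1,1,1,1], "linear": [[0,0,-0.01],[0,0,-0.04],[0,0,-0.08],[0,0,-0.11],[0,0,-0.12],[0,0,-0.12],[0,0,-0.12]], "delta_rot": [[0,0,0],[0,0,0],[0,0,0],[0,0,0],[0,0,0],[0,0,0],[0,0,0]]}}

```text
time: 4.58
eef_pos: [0.4594, -0.0426, 0.1705]
tcp_rot: [0.982, 0.189, -0.001, -0.001]
contact_force: [0.2, -1.0, -0.8]
opening: 0.577
```

Run:
```python
from h import *
from plant import ctrl
c=ctrl.read_camera("side");st=ctrl.get_state()
print(st["time"],st["eef_pos"],st["contact_force"],st["opening"])
p=np.array(st["eef_pos"])
for dz in (.033,0,-.052): print(dz,proj(c,p+[0,0,dz]))
cv2.imwrite("pics/a2.png",cv2.resize(c["frame"][70:230,150:310,::-1],None,fx=3.6,fy=3.6,interpolation=cv2.INTER_CUBIC))
```

```text
4.625 [ 0.45942521 -0.042626    0.17051118] [-0.31686389  0.04283143  0.52068213] 0.5679812007885261
0.033 [226.71788056 140.50215335]
0 [227.42780513 151.36665484]
-0.052 [228.48849311 167.59914861]
```

View pics/a2.png

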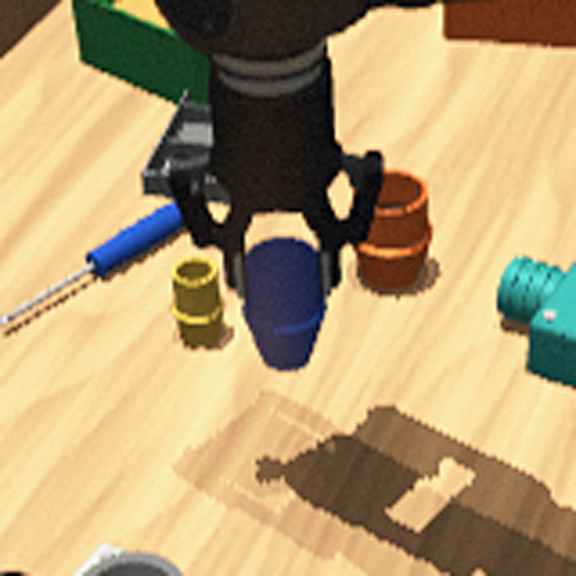

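It is held between the pads at crop (285,290). The span looks slightly short, so I'll check the tilt numerically with the colour mask.

```bash
cat > sil.py <<'E'
from h import *
def mask(c,near,r):
    h=cv2.cvtColor(c["frame"],cv2.COLOR_RGB2HSV);m=cv2.inRange(h,(105,70,15),(132,255,255))
    k=np.zeros_like(m);cv2.circle(k,near,r,255,-1);m&=k
    n,l,s,ce=cv2.connectedComponentsWithStats(m);return l==1+s[1:,4].argmax()
def rows(c,near,r):
    m=mask(c,near,r);ys=np.where(m.any(1))[0]
    return [(y,np.where(m[y])[0].min(),np.where(m[y])[0].max()) for y in ys]
def expect(c,foot,tilt=0,az=0):
    P=[];a=np.linspace(0,2*np.pi,60)
    ax=np.array([np.sin(tilt)*np.cos(az),np.sin(tilt)*np.sin(az),np.cos(tilt)])
    u=np.cross(ax,[0,1,0]);u/=np.linalg.norm(u);v=np.cross(ax,u)
    for z,rr in((0,.017),(.045,.029),(.085,.025)):
        q=np.array([proj(c,foot+ax*z+rr*(np.cos(t)*u+np.sin(t)*v)) for t in a]);P.append((z,q.min(0).round(1),q.max(0).round(1)))
    return P
E
python3 - <<'E'
from sil import *
from plant import ctrl
S=dict(np.load("side0.npz"));c=ctrl.read_camera("side");p=np.array(ctrl.get_state()["eef_pos"])
print("before",rows(S,(230,188),22));print(expect(S,np.array([.4606,-.0436,0])))
print("now",rows(c,(229,155),24));print(expect(c,p-[0,0,.052]))
E
```

```text
before [(np.int64(172), np.int64(227), np.int64(229)), (np.int64(173), np.int64(224), np.int64(234)), (np.int64(174), np.int64(222), np.int64(236)), (np.int64(175), np.int64(221), np.int64(237)), (np.int64(176), np.int64(221), np.int64(238)), (np.int64(177), np.int64(220), np.int64(238)), (np.int64(178), np.int64(220), np.int64(238)), (np.int64(179), np.int64(220), np.int64(238)), (np.int64(180), np.int64(220), np.int64(238)), (np.int64(181), np.int64(220), np.int64(238)), (np.int64(182), np.int64(221), np.int64(238)), (np.int64(183), np.int64(222), np.int64(238)), (np.int64(184), np.int64(223), np.int64(238)), (np.int64(185), np.int64(226), np.int64(238)), (np.int64(186), np.int64(230), np.int64(239)), (np.int64(187), np.int64(228), np.int64(239)), (np.int64(188), np.int64(220), np.int64(240)), (np.int64(189), np.int64(219), np.int64(240)), (np.int64(190), np.int64(220), np.int64(240)), (np.int64(191), np.int64(220), np.int64(240)), (np.int64(192), np.int64(220), np.int64(239)), (np.int64(193), np.int64(221), np.int64(239)), (np.int64(194), np.int64(221), np.int64(239)), (np.int64(1
[... 1779 characters left out ...]
220), np.int64(238)), (np.int64(161), np.int64(220), np.int64(238)), (np.int64(162), np.int64(222), np.int64(237)), (np.int64(163), np.int64(221), np.int64(237)), (np.int64(164), np.int64(225), np.int64(237)), (np.int64(165), np.int64(224), np.int64(236)), (np.int64(166), np.int64(224), np.int64(236)), (np.int64(167), np.int64(224), np.int64(236)), (np.int64(168), np.int64(226), np.int64(235)), (np.int64(169), np.int64(224), np.int64(235)), (np.int64(170), np.int64(225), np.int64(234)), (np.int64(171), np.int64(225), np.int64(233))]
[(0, array([221.7, 163.1]), array([235.3, 172.1])), (0.045, array([215.6, 146.2]), array([239.5, 161.3])), (0.085, array([216.1, 134.1]), array([237.2, 147. ]))]
```

The tilt is negligible (under 2°) and the foot is about 52 mm below the TCP. Moving to hover over the cup.

{"method": "step_arm", "body": {"gripper": [1,1,1,1,1,1,1,1,1,1], "linear": [[0.008,-0.017,-0.02],[0.022,-0.048,-0.03],[0.041,-0.088,-0.03],[0.06,-0.128,-0.03],[0.076,-0.164,-0.03],[0.088,-0.19,-0.03],[0.093,-0.201,-0.03],[0.093,-0.201,-0.03],[0.093,-0.201,-0.03],[0.093,-0.201,-0.03]], "delta_rot": [[0,0,0],[0,0,0],[0,0,0],[0,0,0],[0,0,0],[0,0,0],[0,0,0],[0,0,0],[0,0,0],[0,0,0]]}}

```text
time: 5.92
eef_pos: [0.4725, 0.1773, 0.2023]
tcp_rot: [0.982, 0.188, -0.0, 0.0]
contact_force: [0.7, -0.4, -0.9]
opening: 0.575
```

Run:
```python
from sil import *
from plant import ctrl
c=ctrl.read_camera("side");st=ctrl.get_state();p=np.array(st["eef_pos"]);print(st["time"],p,st["tcp_rot"],st["contact_force"],st["opening"])
f=proj(c,p-[0,0,.01]).astype(int);r=rows(c,tuple(int(i) for i in f),36)
print([tuple(map(int,x)) for x in r]);print(expect(c,p-[0,0,.052]))
print("cup rays",ray(c,(185.8,235.5),.105),ray(c,(183.8,234.7),.105),"pred foot over rim",proj(c,[p[0],p[1],.105]))
cv2.imwrite("pics/a3.png",cv2.resize(c["frame"][140:290,110:260,::-1],None,fx=4,fy=4,interpolation=cv2.INTER_CUBIC))
```

```text
5.975 [0.47249188 0.17740728 0.20232347] [ 9.82173597e-01  1.87976116e-01 -1.92210801e-05  6.20705130e-05] [-0.8798353   0.26395076 -0.61915835] 0.573470981061258
[(184, 176, 184), (185, 173, 188), (186, 171, 188), (187, 169, 189), (188, 168, 190), (189, 167, 189), (190, 166, 189), (191, 166, 189), (192, 166, 189), (193, 166, 189), (194, 166, 190), (195, 166, 190), (196, 166, 190), (197, 166, 190), (198, 166, 190), (199, 167, 190), (200, 167, 191), (201, 167, 191), (202, 167, 191), (203, 167, 193), (204, 167, 193), (205, 167, 193), (206, 167, 193), (207, 167, 193), (208, 167, 193), (209, 167, 192), (210, 168, 192), (211, 168, 192), (212, 169, 192), (213, 170, 191), (214, 171, 191), (215, 171, 191), (216, 172, 191), (217, 172, 190), (218, 173, 190), (219, 174, 190), (220, 174, 189), (221, 175, 189), (222, 175, 188), (223, 176, 188), (224, 177, 187), (225, 179, 185)]
[(0, array([173.6, 213.1]), array([189.7, 224.9])), (0.045, array([164.8, 194.2]), array([193.2, 214.4])), (0.085, array([163.9, 181.5]), array([189.1, 198.9]))]
cup rays [0.46578877 0.18284156 0.105     ] [0.47093645 0.18229151 0.105     ] pred foot over rim [184.18415353 232.91063882]
```

View pics/a3.png

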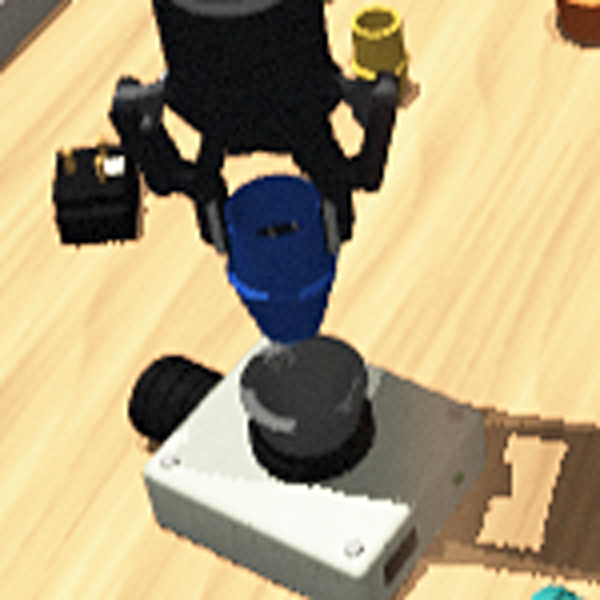

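The reducer hovers over the cup: foot at px (182,221), cup rim centre at (186,235). After removing the side view's bias, the cup is about 2–3 mm towards +y. I'll correct for that and lower to just above rest.

{"method": "step_arm", "body": {"gripper": [1,1,1,1,1,1,1,1,1], "linear": [[0,-0.003,0.01],[0,-0.003,0.025],[0,-0.003,0.038],[0,-0.003,0.048],[0,-0.003,0.056],[0,-0.003,0.061],[0,-0.003,0.064],[0,-0.003,0.065],[0,-0.003,0.065]], "delta_rot": [[0,0,0],[0,0,0],[0,0,0],[0,0,0],[0,0,0],[0,0,0],[0,0,0],[0,0,0],[0,0,0]]}}

```text
time: 7.1
eef_pos: [0.4715, 0.181, 0.1376]
tcp_rot: [0.982, 0.189, 0.0, 0.0]
contact_force: [-0.7, -0.2, -0.1]
opening: 0.573
```

```bash
cat > look.py <<'E'
from sil import *
from plant import ctrl
import sys
c=ctrl.read_camera("side");st=ctrl.get_state();p=np.array(st["eef_pos"]);print(st["time"],p,np.round(st["contact_force"],2),np.round(st["wrist_torque"],3),st["opening"])
cv2.imwrite(f"pics/{sys.argv[1]}.png",cv2.resize(c["frame"][150:280,120:250,::-1],None,fx=4.5,fy=4.5,interpolation=cv2.INTER_CUBIC))
E
python3 look.py b1
```

```text
7.15 [0.47151856 0.18106321 0.13768329] [ 0.16 -0.3  -0.35] [ 0.026 -0.03   0.033] 0.5755551725562984
```

View pics/b1.png

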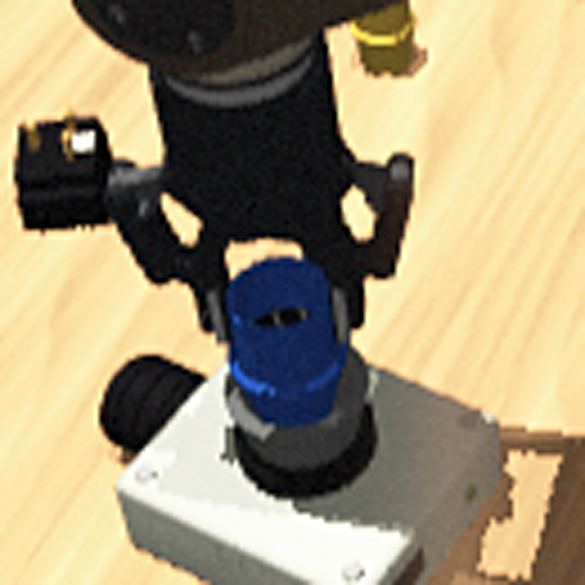

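The foot is inside the cup. The flange at crop x≈290 against the cup at 299 is about 1 mm off once perspective is allowed for. No contact yet, so I'll go on slowly.

{"method": "step_arm", "body": {"gripper": [1,1,1,1,1,1,1], "linear": [[0,0,0.002],[0,0,0.004],[0,0,0.006],[0,0,0.008],[0,0,0.01],[0,0,0.011],[0,0,0.011]], "delta_rot": [[0,0,0],[0,0,0],[0,0,0],[0,0,0],[0,0,0],[0,0,0],[0,0,0]]}}

```text
time: 8.02
eef_pos: [0.471, 0.1809, 0.1263]
tcp_rot: [0.982, 0.189, -0.001, 0.0]
contact_force: [-1.0, -0.7, 1.4]
opening: 0.575
```

{"method": "step_arm", "body": {"gripper": [1,1,1], "linear": [[0,0,0.001],[0,0,0.0015],[0,0,0.0015]], "delta_rot": [[0,0,0],[0,0,0],[0,0,0]]}}

```text
time: 8.4
eef_pos: [0.4711, 0.1809, 0.1248]
tcp_rot: [0.982, 0.189, -0.0, 0.0]
contact_force: [-2.8, -1.5, 2.7]
opening: 0.571
```

Run:
```python
from plant import ctrl
import numpy as np
F=[]
for i in range(6):
    ctrl.read_camera("side"); s=ctrl.get_state(); F.append(list(s["contact_force"])+list(s["wrist_torque"]))
print(np.mean(F,0).round(2),np.std(F,0).round(2),s["eef_pos"],s["time"])
```

```text
[-2.87 -1.72  1.84 -0.37  0.59  0.  ] [0.51 0.4  0.34 0.03 0.04 0.02] [0.47106074 0.1809289  0.12475456] 8.7
```

Contact is on the +x/+y wall (lateral force −2.9, −1.7 N). I'll ease about 1.5 mm away from it.

{"method": "step_arm", "body": {"gripper": [1,1,1], "linear": [[-0.001,0,0],[-0.0015,0,0],[-0.0015,0,0]], "delta_rot": [[0,0,0],[0,0,0],[0,0,0]]}}

```text
time: 9.07
eef_pos: [0.4703, 0.1806, 0.125]
tcp_rot: [0.982, 0.189, 0.001, -0.0]
contact_force: [0.1, -0.6, 0.5]
opening: 0.57
```

```bash
cat > f.py <<'E'
from plant import ctrl
import numpy as np
F=[]
for i in range(6):
    ctrl.read_camera("side"); s=ctrl.get_state(); F.append(list(s["contact_force"])+list(s["wrist_torque"]))
print(np.mean(F,0).round(2),s["eef_pos"],s["time"])
E
python3 f.py
```

```text
[-0.01 -1.09  0.12 -0.18 -0.02 -0.02] [0.47021234 0.18051372 0.1248525 ] 9.375
```

{"method": "step_arm", "body": {"gripper": [1,1,1,1], "linear": [[0,0.001,0],[0,0.001,0.001],[0,0.001,0.002],[0,0.001,0.002]], "delta_rot": [[0,0,0],[0,0,0],[0,0,0],[0,0,0]]}}

```text
time: 9.88
eef_pos: [0.4702, 0.1796, 0.1228]
tcp_rot: [0.982, 0.189, -0.0, -0.0]
contact_force: [-0.5, 0.1, -0.6]
opening: 0.579
```

```bash
python3 f.py
```

```text
[-0.36  0.13 -0.04  0.01  0.07 -0.01] [0.47020651 0.17956052 0.12283027] 10.175
```

Free again and centred. Down in small steps.

{"method": "step_arm", "body": {"gripper": [1,1,1], "linear": [[0,0,0.001],[0,0,0.0015],[0,0,0.0015]], "delta_rot": [[0,0,0],[0,0,0],[0,0,0]]}}

```text
time: 10.55
eef_pos: [0.4703, 0.1795, 0.1214]
tcp_rot: [0.982, 0.189, -0.0, -0.0]
contact_force: [-1.2, 0.4, 1.1]
opening: 0.574
```

```bash
python3 f.py
```

```text
[-1.21  0.36  1.6  -0.01  0.23  0.  ] [0.47025882 0.17952563 0.12137854] 10.85
```

Resting contact, about 1.6 N. I'll ease 0.5 mm sideways and check.

{"method": "step_arm", "body": {"gripper": [1,1], "linear": [[-0.0006,0,0],[-0.0006,0,0]], "delta_rot": [[0,0,0],[0,0,0]]}}

```text
time: 11.1
eef_pos: [0.4701, 0.1794, 0.1216]
tcp_rot: [0.982, 0.189, 0.001, -0.0]
contact_force: [0.2, 1.0, 1.5]
opening: 0.575
```

```bash
python3 f.py; python3 look.py b2
```

```text
[ 0.79  1.2   1.34  0.15 -0.1  -0.02] [0.47012192 0.17940021 0.12157085] 11.4
11.45 [0.47014879 0.17939476 0.12158569] [1.16 0.43 0.83] [ 0.176 -0.127 -0.012] 0.5762428375109804
```

View pics/b2.png

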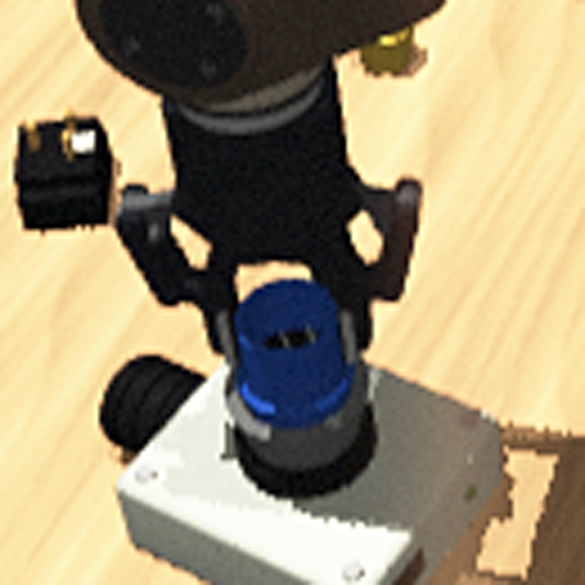

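The reducer is seated and upright: collar at crop (290,335), flange at the cup rim. The force is small and centred, so I'll release gradually and then retreat straight up.

{"method": "step_arm", "body": {"gripper": [-0.1,-0.2,-0.3,-0.4,-0.6,-0.8,-1,-1,-1], "linear": [[0,0,0],[0,0,0],[0,0,0],[0,0,0],[0,0,0],[0,0,0],[0,0,0],[0,0,0],[0,0,0]], "delta_rot": [[0,0,0],[0,0,0],[0,0,0],[0,0,0],[0,0,0],[0,0,0],[0,0,0],[0,0,0],[0,0,0]]}}

```text
time: 12.58
eef_pos: [0.4697, 0.1793, 0.1214]
tcp_rot: [0.982, 0.189, 0.0, 0.0]
contact_force: [0.1, 0.0, 0.3]
opening: 1.002
```

{"method": "step_arm", "body": {"gripper": [-1,-1,-1,-1,-1,-1,-1,-1], "linear": [[0,0,-0.005],[0,0,-0.015],[0,0,-0.03],[0,0,-0.05],[0,0,-0.075],[0,0,-0.1],[0,0,-0.12],[0,0,-0.12]], "delta_rot": [[0,0,0],[0,0,0],[0,0,0],[0,0,0],[0,0,0],[0,0,0],[0,0,0],[0,0,0]]}}

```text
time: 13.58
eef_pos: [0.471, 0.1796, 0.2445]
tcp_rot: [0.982, 0.189, 0.003, 0.0]
contact_force: [-0.6, -0.2, -0.7]
opening: 1.003
```

```bash
python3 look.py b3
python3 - <<'E'
from sil import *
from plant import ctrl
c=ctrl.read_camera("side")
m=rows(c,(184,222),26);print([tuple(map(int,x)) for x in m][::3],tuple(map(int,m[-1])));print(expect(c,np.array([.4700,.1795,.069])))
E
```

```text
13.625 [0.47018554 0.17939979 0.24271425] [-0.64 -0.14 -1.46] [-0.023  0.009  0.004] 0.9992320720178935
[(212, 182, 187), (215, 174, 192), (218, 172, 194), (221, 172, 194), (224, 172, 195), (227, 173, 197), (230, 173, 198), (233, 172, 198), (236, 172, 197), (239, 174, 196), (242, 177, 192)] (244, 181, 188)
[(0, array([179. , 238.5]), array([194.2, 250.4])), (0.045, array([170.8, 221.3]), array([197.7, 241.5])), (0.085, array([170.1, 210.1]), array([194. , 227.6]))]
```

View pics/b3.png

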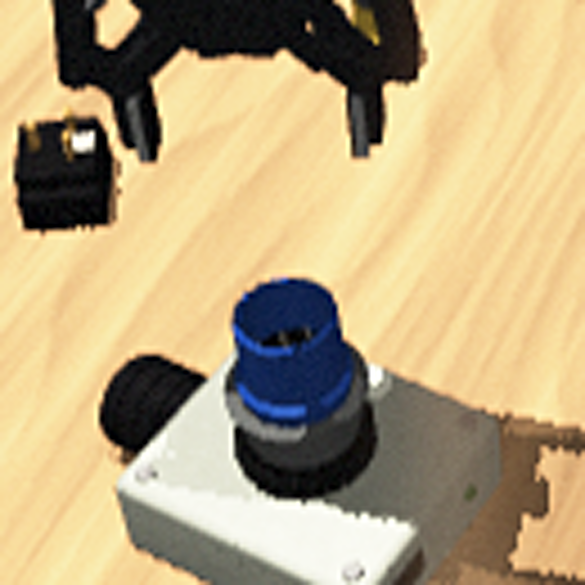

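The reducer stands free and upright in the cup. Rim and flange are within 1–3 px of the expected resting silhouette, in line with the side camera's known bias. The fingers are well clear, so I'm handing in.

```bash
python3 -c "
from plant import ctrl
print(ctrl.sign_off())"
```

```text
the job is handed in; nothing more can be done
None
```

The blue reducer now rests, released and upright, in the grey cup on the white plinth. I handed the job in at about 14 s of the 42 s; `sign_off` gives no verdict.

- **Lowering:** I gripped the collar at 30 N and lowered it in small steps. It touched one wall once (about 3.3 N sideways and 2.7 N up), so I eased it about 2.5 mm aside and went on. I stopped at about 1.5 N of support before opening the fingers. I never measured how far the cup moved, but at those forces it should be well under the 10 mm limit.
- **Final picture:** After release the outline matched the expected resting pose to 1–3 px with no visible tilt, and the gripper was about 120 mm above where it let go.
- **Check that disagreed:** The side and top cameras differed by about 5–7 mm early on. I resolved this using the gripper's known position and the contact forces.
- **Not re-measured:** I did not measure the orange and yellow reducers again at the end. The arm only passed well above the height of both.

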